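# Check a washed dosing syringe

## Task

Two glass dosing syringes hang by their knobs on the drip rail: take the left-hand one (on the robot's left, whichever it is), hang it by its finger flange in the fork of the stand and, from above, gently push its plunger in; leave the other hanging. If the plunger runs fully home, put the syringe, plunger still home, nozzle down into the square steel canister. If it stiffens before it is home, stop at once, do not force it, let go, and put the syringe with its plunger where it stayed nozzle down into the round canister; do not drop the glass or knock anything else about.

Things in the scene. Friction and masses are not known exactly. Their poses are not given: they have to be found in the camera images.
- knob_a (a point): syringe A: centre of the steel knob on top of its plunger (cylinder, 26 mm diameter, 20 mm tall, so its underside is 10 mm below and its top 10 mm above this point). Below the knob a 9 mm steel rod runs down into the barrel. z points up along the syringe.
- flange_a (a point): syringe A: point on the barrel's axis at the underside of its steel finger flange (4 mm thick, 56 mm long along this frame's y, 28 mm wide along x, with rounded ends). The round glass barrel (28 mm diameter) runs 100 mm down from here; z points up along the syringe.
- nozzle_a (a point): syringe A: the tip of its short nozzle, the lowest point, 112 mm below the flange's underside on the axis; z points up along the syringe.
- knob_b (a point): syringe B: centre of the steel knob on top of its plunger (cylinder, 26 mm diameter, 20 mm tall, so its underside is 10 mm below and its top 10 mm above this point). Below the knob a 9 mm steel rod runs down into the barrel. z points up along the syringe.
- flange_b (a point): syringe B: point on the barrel's axis at the underside of its steel finger flange (4 mm thick, 56 mm long along this frame's y, 28 mm wide along x, with rounded ends). The round glass barrel (28 mm diameter) runs 100 mm down from here; z points up along the syringe.
- nozzle_b (a point): syringe B: the tip of its short nozzle, the lowest point, 112 mm below the flange's underside on the axis; z points up along the syringe.
- syringe_a: syringe A: glass barrel with its flange and nozzle; origin at the nozzle's tip, z up. Either plunger starts fully drawn out, its knob's centre 76 mm above the flange's underside, and is home 60 mm lower, at 16 mm. Lifted by its knob, a syringe (180 g, barrel 130 g) lets its barrel sink until the plunger is drawn: once pushed in, take it by the barrel just under the flange.
- syringe_b: syringe B: the same. Plunger friction is light, under 1 N. A good plunger (A's or B's) runs home at that and stops hard. A stiff one runs like it for 45 mm, then the resistance climbs 1.2 N per mm (6 N at 50 mm, 10 N at 53 mm) and it springs back to 45 mm when let go. An untouched plunger stays where it was left.
- drip_rail: drip rail: steel plate 220 mm long, 6 mm thick, its top 198 mm above the bench, on two posts; two slots 16 mm wide, 110 mm apart, open to the front, which is this frame's -x (towards the robot, turned by up to 0.45 rad). A lip 3 mm high runs along the front edge, 32 mm out from the slots' points: lift a little before pulling out. Origin: under the middle of the plate, on the bench.
- slot_left (a point): the drip rail's slot on the robot's left (+y): point on the plate's top where the syringe to be checked hangs, its knob resting on the plate and its rod through the slot, nozzle 20 mm above the bench. Axes as the rail's. The two syringes look alike, hang in either order, and the bad one is found only by feel.
- slot_right (a point): the same point of the slot on the robot's right (-y); the syringe that hangs here is left alone.
- stand: stand for one syringe: grey cast base 150 x 90 mm, pillar at the back, steel fork on top, nothing higher than 135 mm. The fork's mouth faces this frame's -x (towards the robot, turned by up to 0.35 rad). Barrel goes in between the prongs from the front, flange rests on both, its long side (its y) across, along this frame's y. Origin: on the bench, under the fork's point.
- fork (a point): top of the fork midway between its prongs, 132 mm above the bench: where the flange's underside belongs (up to 20 mm off along x is fine). Axes as the stand's. The slot is 34 mm wide, from the mouth at x = -34 mm to x = +56 mm; prongs 16 mm wide, 7 mm thick, with a 3 mm lip across the front 4 mm. Fingers that close along x have room before and behind the barrel, inside the slot.
- square_floor (a point): the square steel canister (62 x 62 mm outside, 78 mm high, wall 3 mm, open top, fixed): centre of its inner floor. For good syringes. Square and round canister may stand in either place. A syringe let go in a canister just leans against the rim.
- round_floor (a point): the round steel canister (62 mm diameter outside, 78 mm high, wall 3 mm, open top, fixed): centre of its inner floor. For bad syringes.
- beaker_mid (a point): bystander: small glass beaker, 64 mm diameter, 75 mm high; its centre
- jar_mid (a point): bystander: amber jar with a metal lid, 66 mm diameter, 85 mm high; its centre
- dish_mid (a point): bystander: white china dish, 76 mm diameter, 16 mm high; its centre
- avocado_mid (a point): bystander: an avocado, about 105 x 72 x 72 mm; its centre
- reagent_mid (a point): bystander: amber bottle, 64 mm diameter, 150 mm high; its centre
Mind the look-alikes: they are no part of the job. What is shaped like the syringe_a but brown or purple is not meant. What is shaped like the part that bears round_floor but green or red is not meant.

How it is judged:
By the outcome, as a careful person would: the job done as asked, in the order asked, and still so for the second after the job is handed in, with the robot touching nothing.
It also fails if it takes over 70 s, if anything falls off the work surface, if the arm or the gripper's body presses on something with over 40 N, if the wrist force passes 120 N, or if a joint passes its speed limit or range.

## Robot

A 7-joint arm with a two-finger parallel gripper is mounted at the origin on the work surface. World frame = base frame: x ahead of the robot, y to its left, z up, the work surface at z = 0. Lengths are in m, angles in rad, forces in N, time in s.
With the tool pointing down it reaches from about 0.425 to 0.825 m from the base axis. Payload 3.6 kg.
Tool frame: the origin (TCP) lies where the fingers leave the gripper's body, on its centre line; the fingertips stand 73 mm ahead of it and the grasp point (between the pads) lies 54 mm ahead of it; z points along the fingers, y is the line along which they close (so a half turn about z gives the same grasp; the last joint's range is limited). The gripper opens to 85 mm and grips with 20 to 120 N. Pads are 22 mm wide; open, the fingers measure 114 mm over their backs; the gripper's body (76 mm by 85 mm) begins 54 mm behind the grasp point. The pads swing forward as they close: fully open they stand 13 mm farther back than shut.
Start: joints at [1.25, 0.615, -0.013, 1.423, 0.008, 1.103, -0.04], TCP at [0.188, -0.622, 0.304] pointing down, gripper open.
Joint ranges: [-3.12, 3.12], [-0.3, 2.06], [-1.34, 1.32], [0.26, 2.42], [-1.36, 4.5], [0.01, 1.98], [-2.84, 2.84]. Speed limits (rad/s): [2.79, 2.79, 3.14, 3.14, 3.14, 3.14, 3.14].

## Interface

Orientations are given as a unit quaternion [x, y, z, w].
In Python, from station import arm, snapshot, camera_info, ticket gives the robot as it stands. Calls block until the motion is done:
- arm.movep(position, orientation): joint-space move of the TCP to a pose.
- arm.line_to(position, velocity=0.15, ori=None): straight line of the TCP; ori=None keeps the orientation; velocity is the mean speed in m/s.
- arm.move_j(angles): joint-space move.
- arm.move_gripper(opening, effort=None): opening from 0.0 (shut) to 1.0 (fully open); effort is the grip in N (None keeps the last); returns when the fingers have stopped.
- arm.pause(seconds).
- arm.ik(position, orientation): joint angles nearest the present ones, or None.
- snapshot(name): name is "scene" or "top" or "wrist"; returns the picture (480x640x3 uint8, blue, green, red); there is no depth.
- camera_info(name): a dict with "fx", "fy", "cx", "cy" (pixels), "dist_coeffs" ([k1, k2, p1, p2, k3] as OpenCV has them; the pictures are not rectified), "R" (3x3) and "t" (3): a world point X has camera coordinates R X + t; the wrist camera has in their place "T_tool_cam" (4x4, takes a point from camera to tool coordinates, whose origin is the TCP and whose axes are the flange's). Camera axes: x right, y down, z forward; pixel columns grow to the right and rows downward; lengths in m; the calibration is good to about 2 mm. A picture is of the moment at which its call begins: read the wrist's pose just before it. camera_info takes no time and is no camera call.
A pose or a line that the arm cannot do raises arm.MotionError and nothing moves.
- ticket.finish_job(): hands the job in; it is judged then, once.
Readings, each from a call of its own:
- arm.read_time(): time.
- arm.read_joint_positions(): joint angles.
- arm.read_dq(): joint speeds.
- arm.read_effort(): joint torques, N m.
- arm.read_tool_pos(): TCP position.
- arm.read_eef_rot(): TCP orientation.
- arm.read_ft_force(): force on the tool from outside, world axes, zero at the start.
- arm.read_wrist_torque(): the same for the moment, N m.
- arm.read_opening(): opening from 0.0 (shut) to 1.0 (fully open).
- arm.read_finger_force(): force on a finger pad.
Only numpy, scipy, OpenCV 4.12 (cv2) and the standard library are available. Lean on these libraries where they do the work, as an engineer would, in place of code of your own. Each camera call takes 0.05 s, during which the arm holds its last target. There are 200 camera calls.

## Working session

There is one attempt and no reset: what is moved stays moved. The work goes in short steps, each a Python script; the robot and the scene stay as the last script left them, time stands still between calls to the robot, and variables do not carry over. Pictures are saved under pics/ and viewed, at most 10 in all, crops included, and the job is handed in when it is done.

```bash
ls; mkdir -p pics
python3 - <<'E'
from station import arm, snapshot, camera_info
import cv2
for n in ("scene","top"):
    cv2.imwrite(f"pics/{n}0.png",snapshot(n)); c=camera_info(n); print(n,{k:(v.tolist() if hasattr(v,'tolist') else v) for k,v in c.items()})
print(camera_info("wrist")["T_tool_cam"], arm.read_time(), arm.read_eef_rot(), arm.read_tool_pos())
E
```

```text
pics
scene {'fx': 604.135118607875, 'fy': 604.135118607875, 'cx': 326.36089469537393, 'cy': 242.41837518338332, 'dist_coeffs': [0.016586371488983724, 0.0, 0.0, 0.0, 0.0], 'R': [[0.6150317472863062, 0.7883959486581905, -0.012952913545052428], [0.5704236055908434, -0.45621169918967414, -0.682999118379528], [-0.5443830085653809, 0.4126774935246924, -0.7303043381518983]], 't': [-0.3610066402221522, -0.20990722392307534, 1.599644825958394]}
top {'fx': 524.7638831163358, 'fy': 524.7638831163358, 'cx': 315.0770446938587, 'cy': 234.66681806482316, 'dist_coeffs': [-0.025421340020637607, 0.0, 0.0, 0.0, 0.0], 'R': [[0.012153949749750103, -0.9998942586336136, 0.00798455114684846], [-0.9897183159569263, -0.013167561625865555, -0.14242285764656817], [0.14251293472827697, -0.006171456259678606, -0.989773699672187]], 't': [0.0049220940599692745, 0.579297960529339, 1.2609119278987853]}
[[ 1.09087021e-05 -9.64408087e-01 -2.64418308e-01  6.63216179e-02]
 [ 9.99999831e-01 -1.43132179e-04  5.63298861e-04 -7.26752874e-04]
 [-5.81096745e-04 -2.64418269e-01  9.64407923e-01 -6.90471745e-02]
 [ 0.00000000e+00  0.00000000e+00  0.00000000e+00  1.00000000e+00]] 0.1 [ 9.89226187e-01  1.46390506e-01 -1.88936411e-04 -1.15531064e-03] [ 0.18809904 -0.62164486  0.30284255]
```

View pics/scene0.png

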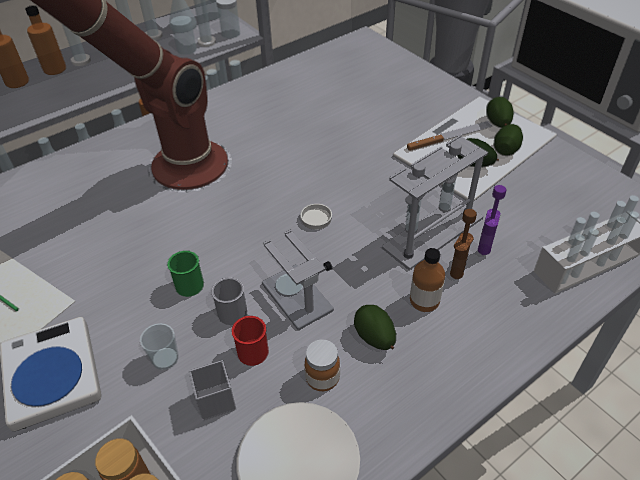

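View pics/top0.png

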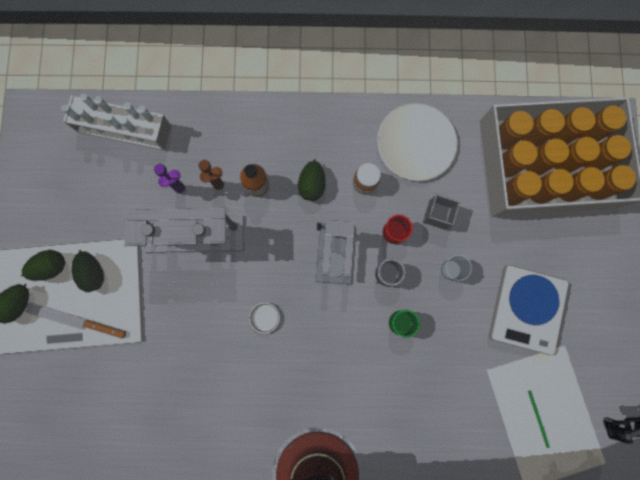

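The scene view shows the rail with its knobs at (418,172) and (455,148), and the stand's fork at about (295,255). In the top view the knobs are at (147,230) and (198,229).

- **Syringe:** the candidates are the rail knobs at top (147,230) and (198,229), plus the brown (210,172) and purple (168,178) look-alikes. +y points left in the top view, so I want (147,230).
- **Round canister:** the candidates are grey (391,272), green (404,322) and red (398,228). Grey is the one meant.
- **Square canister:** top (441,212).

I'll confirm these in enlarged crops.

Run:
```python
import cv2,numpy as np
t=cv2.imread("pics/top0.png");s=cv2.imread("pics/scene0.png")
a=cv2.resize(t[195:265,115:255],(800,400),interpolation=cv2.INTER_CUBIC) # 5.714x
b=cv2.resize(s[130:205,380:500],(400,250))
r=cv2.resize(t[195:295,310:470],(800,500),interpolation=cv2.INTER_CUBIC) #5x
cv2.imwrite("pics/c1.png",a);cv2.imwrite("pics/c2.png",r)
cv2.imwrite("pics/c3.png",cv2.resize(s[125:285,250:510],(800,492),interpolation=cv2.INTER_CUBIC))
```

```text
(no output)
```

View pics/c1.png

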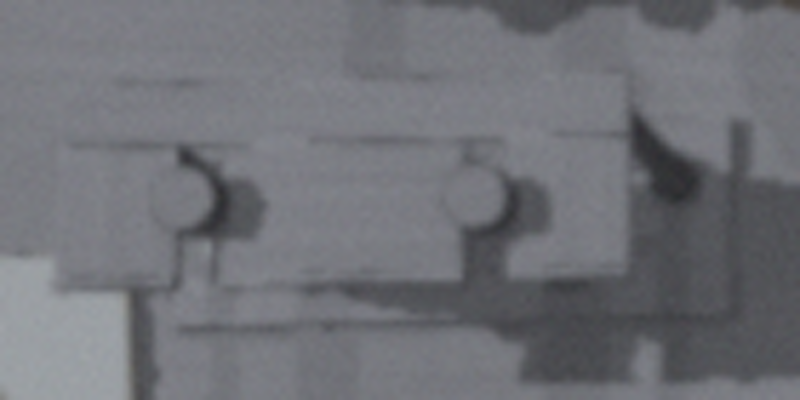

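View pics/c2.png

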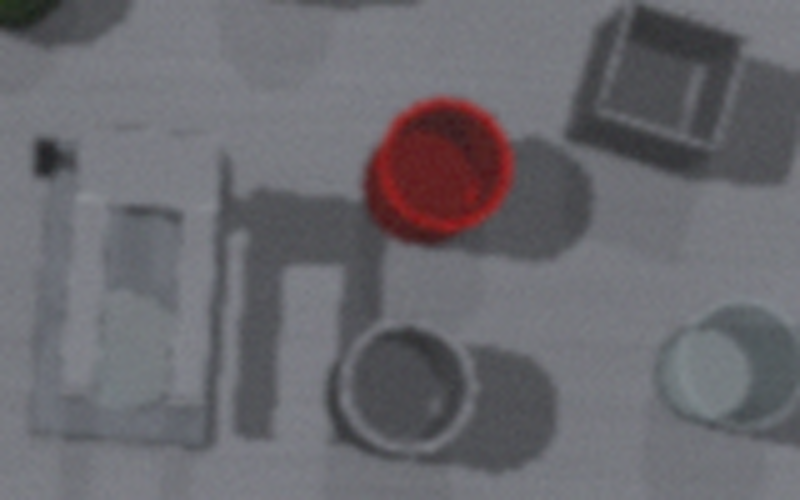

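View pics/c3.png

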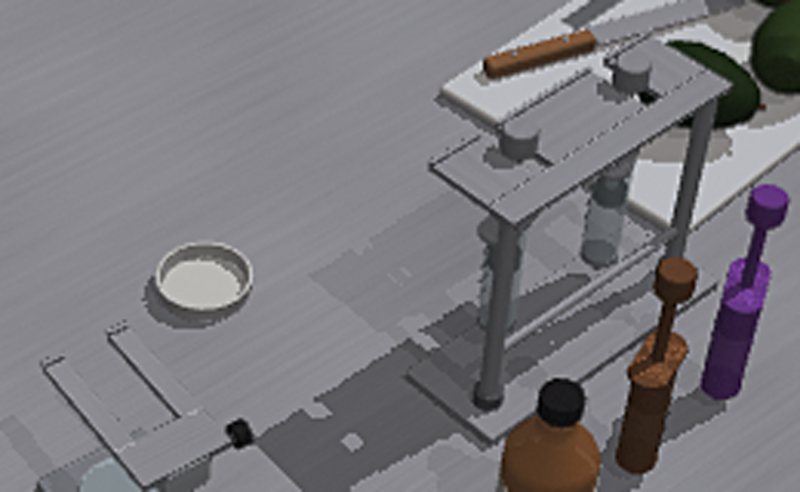

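The crops confirm it. In the top view the left knob's top face is at (147.0,229.1) and the right one's at (198,229.3). In the scene view they are at (455.4,145.8) and (418.7,167.2). The fork slot's inner edges are at about x=331 and 346, with the mouth at y≈275. The grey round rim is at (391.4,272.6) and the square rim at (445,210.4).

```bash
cat > h.py <<'E'
import numpy as np, cv2
from station import arm, snapshot, camera_info, ticket
from scipy.spatial.transform import Rotation as Rot
def ray(n,uv,pose=None):
    c=camera_info(n);K=np.array([[c["fx"],0,c["cx"]],[0,c["fy"],c["cy"]],[0,0,1]])
    p=cv2.undistortPoints(np.array([[uv]],float),K,np.array(c["dist_coeffs"]))[0,0]
    d=np.array([*p,1.])
    if n=="wrist":
        T=np.array(c["T_tool_cam"]);P,q=pose;R=Rot.from_quat(q).as_matrix()
        return R@T[:3,3]+P, R@T[:3,:3]@d
    R=np.array(c["R"]);return -R.T@np.array(c["t"]),R.T@d
def onz(n,uv,z,pose=None):
    o,d=ray(n,uv,pose);return o+d*(z-o[2])/d[2]
def tri(*obs):
    A=np.zeros((3,3));b=np.zeros(3)
    for ob in obs:
        o,d=ray(*ob);d=d/np.linalg.norm(d);M=np.eye(3)-np.outer(d,d);A+=M;b+=M@o
    return np.linalg.solve(A,b)
def pose(): return np.array(arm.read_tool_pos()),np.array(arm.read_eef_rot())
def q(yaw,tilt=0):   # tool down, closing axis y rotated by yaw: tool x = (cos,sin), tool y=(sin,-cos)
    return (Rot.from_euler('z',yaw)*Rot.from_euler('y',tilt)*Rot.from_matrix(np.diag([1.,-1,-1]))).as_quat()
E
python3 - <<'E'
from h import *
np.set_printoptions(precision=4,suppress=True)
print("knobL",onz("top",(147,229.1),.218),onz("scene",(455.4,145.8),.218),tri(("top",(147,229.1)),("scene",(455.4,145.8))))
print("knobR",onz("top",(197.95,229.3),.218),onz("scene",(418.7,167.2),.218))
C=lambda x,y:(310+x/5,195+y/5)
S=lambda x,y:(250+x/3.077,125+y/3.077)
for nm,p in dict(Lmouth=(104,402),Rmouth=(179,405),Lback=(108,208),Rback=(183,208)).items(): print(nm,onz("top",C(*p),.132))
for nm,p in dict(prong1tip_out=(43,364),prong1tip_in=(63,358),prong2tip_in=(108,335),prong2tip_out=(126,324),back1=(133,440),back2=(180,417)).items(): print(nm,onz("scene",S(*p),.132))
print("round",onz("top",C(407,388),.078),onz("scene",(229.5,287),.078)); print("sq",onz("top",C(675,77),.078),onz("scene",(209.5,378),.078))
for nm,p,z in [("reag",(253,172),.15),("jar",(368,175),.085),("dish",(265,318),.016),("avo",(312,181),.04),("beak",(457,268),.075),("green",(404,322),.078),("red",C(440,162),.078)]: print(nm,onz("top",p,z))
E
```

```text
knobL [0.561  0.3741 0.218 ] [0.5643 0.3692 0.218 ] [0.5611 0.3747 0.2137]
knobR [0.562  0.2646 0.218 ] [0.5664 0.2597 0.218 ]
Lmouth [ 0.4727 -0.0242  0.132 ]
Rmouth [ 0.4717 -0.0584  0.132 ]
Lback [ 0.5622 -0.0253  0.132 ]
Rback [ 0.5626 -0.0599  0.132 ]
prong1tip_out [ 0.4739 -0.069   0.132 ]
prong1tip_in [ 0.4777 -0.0557  0.132 ]
prong2tip_in [ 0.479  -0.0205  0.132 ]
prong2tip_out [ 0.4782 -0.0052  0.132 ]
back1 [ 0.5639 -0.0613  0.132 ]
back2 [ 0.5669 -0.0266  0.132 ]
round [ 0.4847 -0.1711  0.078 ] [ 0.4855 -0.1655  0.078 ]
sq [ 0.6379 -0.3033  0.078 ] [ 0.64   -0.3021  0.078 ]
reag [0.708  0.1583 0.15  ]
jar [ 0.7218 -0.1148  0.085 ]
dish [0.3729 0.1335 0.016 ]
avo [0.716  0.0217 0.04  ]
beak [ 0.4979 -0.3298  0.075 ]
green [ 0.3684 -0.2     0.078 ]
red [ 0.5944 -0.188   0.078 ]
```

The measurements agree with the spec: knob spacing 109.5 mm, fork slot 34 x 90 mm, and rail and stand yaw both about 0. Next I'll check IK for the main poses, move above the left knob and refine with the wrist camera.

Run:
```python
from h import *
np.set_printoptions(precision=3,suppress=True)
for nm,p in dict(knob=(.562,.373,.275),out=(.47,.373,.32),pre=(.437,-.042,.285),fork=(.507,-.042,.285),low=(.507,-.042,.18),rnd=(.485,-.17,.17),sq=(.638,-.303,.17)).items():
    for y in (-np.pi/2,0,np.pi/2,np.pi):
        s=arm.ik(p,q(y)); print(nm,round(y,2),None if s is None else np.array(s))
t=arm.read_time(); arm.movep((.562,.373,.34),q(0)); print(arm.read_time()-t)
P=pose();im=snapshot("wrist");cv2.imwrite("pics/w1.png",im);np.save("w1.npy",np.r_[P[0],P[1]]);print(P, arm.read_ft_force())
```

```text
knob -1.57 [-0.098  0.924 -1.151  1.362  0.837  1.376  1.9  ]
knob 0 [-0.33   0.733 -0.551  1.37   0.394  1.148 -2.499]
knob 1.57 [-0.191  0.815 -0.867  1.365  0.626  1.244 -1.099]
knob 3.14 [-0.074  0.971 -1.251  1.361  0.912  1.434  0.282]
out -1.57 [-0.102  0.761 -1.149  1.534  0.708  1.313  1.808]
out 0 [-0.245  0.63  -0.799  1.538  0.475  1.176 -2.704]
out 1.57 [-0.097  0.768 -1.166  1.534  0.72   1.321 -1.343]
out 3.14 [-0.184  0.672 -0.931  1.536  0.561  1.219  0.363]
pre -1.57 [-0.71   0.528  1.138  2.045 -0.598  0.949 -2.395]
pre 0 [ 0.185  0.323 -0.182  2.022  0.08   0.803 -1.615]
pre 1.57 [ 0.426  0.354 -0.506  2.015  0.23   0.828 -0.211]
pre 3.14 [ 0.683  0.436 -0.887  2.009  0.433  0.895  1.133]
fork -1.57 [-0.645  0.655  1.136  1.872 -0.681  1.07  -2.375]
fork 0 [ 0.137  0.422 -0.138  1.85   0.074  0.875 -1.607]
fork 1.57 [ 0.365  0.454 -0.471  1.843  0.256  0.905 -0.224]
fork 3.14 [ 0.581  0.53  -0.817  1.837  0.461  0.976  1.137]
low -1.57 [-0.222  0.598  0.395  1.975 -0.372  0.638 -2.728]
low 0 [ 0.045  0.569 -0.008  1.967  0.008  0.606 -1.539]
low 1.57 [ 0.293  0.595 -0.379  1.959  0.349  0.651 -0.307]
low 3.14 [ 0.499  0.666 -0.71   1.953  0.628  0.755  0.989]
rnd -1.57 [ 0.027  0.623  0.407  1.969 -0.404  0.628 -2.445]
rnd 0 [ 0.297  0.591 -0.004  1.961  0.004  0.59  -1.28 ]
rnd 1.57 [ 0.523  0.612 -0.343  1.954  0.334  0.63  -0.035]
rnd 3.14 [ 0.718  0.675 -0.655  1.948  0.611  0.726  1.266]
sq -1.57 [ 0.18   0.876  0.461  1.386 -0.425  0.978 -2.406]
sq 0 [ 0.387  0.834  0.049  1.378 -0.045  0.931 -1.124]
sq 1.57 [ 0.559  0.849 -0.287  1.371  0.263  0.959  0.214]
sq 3.14 [ 0.752  0.928 -0.698  1.363  0.625  1.074  1.526]
3.6917
(array([0.563, 0.372, 0.34 ]), array([ 1.   , -0.001,  0.   ,  0.   ])) [ 0.735  0.281 -0.16 ]
```

View pics/w1.png

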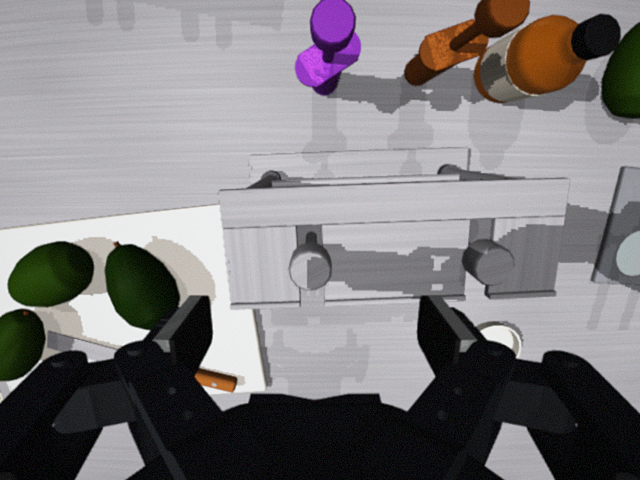

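The wrist view shows the left knob's top face at about (309,270), the right knob at (489,265), and the rail's front edge running from (232,305) to (556,293).

Run:
```python
from h import *
np.set_printoptions(precision=4,suppress=True)
a=np.load("w1.npy");P=(a[:3],a[3:])
im=cv2.imread("pics/w1.png")
k=onz("wrist",(309,270),.218,P);k2=onz("wrist",(489,266),.218,P)
e1=onz("wrist",(232,304),.2,P);e2=onz("wrist",(556,292),.2,P);b1=onz("wrist",(222,191),.198,P);b2=onz("wrist",(568,179),.198,P)
sl=[onz("wrist",u,.198,P) for u in ((300,303),(323,303),(484,296),(300,303))]
print(k,k2,e1,e2,b1,b2,sl)
d=e1-e2;print("yaw",np.arctan2(-d[0],d[1]),np.arctan2(-(b1-b2)[0],(b1-b2)[1]),np.arctan2(-(k-k2)[0],(k-k2)[1]))
```

```text
[0.5597 0.3757 0.218 ] [0.5617 0.2693 0.218 ] [0.5294 0.4269 0.2   ] [0.5365 0.2099 0.2   ] [0.6034 0.4287 0.198 ] [0.6115 0.2145 0.198 ] [array([0.5293, 0.3821, 0.198 ]), array([0.5292, 0.3669, 0.198 ]), array([0.5334, 0.259 , 0.198 ]), array([0.5293, 0.3821, 0.198 ])]
yaw 0.032524358404841955 0.037805145766874264 0.01889130771161476
```

Run:
```python
from h import *
np.set_printoptions(precision=4,suppress=True)
t=arm.read_time(); y=.03; u=np.array([np.cos(y),np.sin(y),0])
p=np.array([.561,.3748,.274]);
arm.line_to(p+[0,0,.04],.15,q(y)); arm.line_to(p,.1); f0=np.array(arm.read_ft_force())
arm.move_gripper(0.0,40); print("open",arm.read_opening(),arm.read_finger_force(),np.array(arm.read_ft_force())-f0)
arm.line_to(p+[0,0,.009],.05); print(arm.read_ft_force()-f0)
p2=p+[0,0,.009]-u*.085; arm.line_to(p2,.1); print(arm.read_ft_force()-f0)
arm.line_to(p2+[0,0,.03],.15)
arm.pause(.2);print(pose(),arm.read_time()-t,arm.read_time(),arm.read_ft_force()-f0,arm.read_opening())
s=snapshot("scene");cv2.imwrite("pics/s2.png",s);w=snapshot("wrist");cv2.imwrite("pics/w2.png",w)
c=cv2.resize(s[60:260,340:500],(480,600),interpolation=cv2.INTER_CUBIC)
cv2.imwrite("pics/c4.png",np.hstack([c,cv2.resize(w,(320,240))[np.r_[0:240,[0]*360]]]))
```

```text
open 0.2772732037591995 39.393643978983164 [ 0.7027 -0.411   1.3446]
[-0.0604  0.3128 -2.6745]
[ 0.6438  0.1394 -1.372 ]
(array([0.4759, 0.3717, 0.3118]), array([ 0.9999,  0.0149, -0.0007,  0.0008])) 3.3416 7.1833 [-0.1145  0.077  -2.1199] 0.2854573614905485
```

View pics/c4.png

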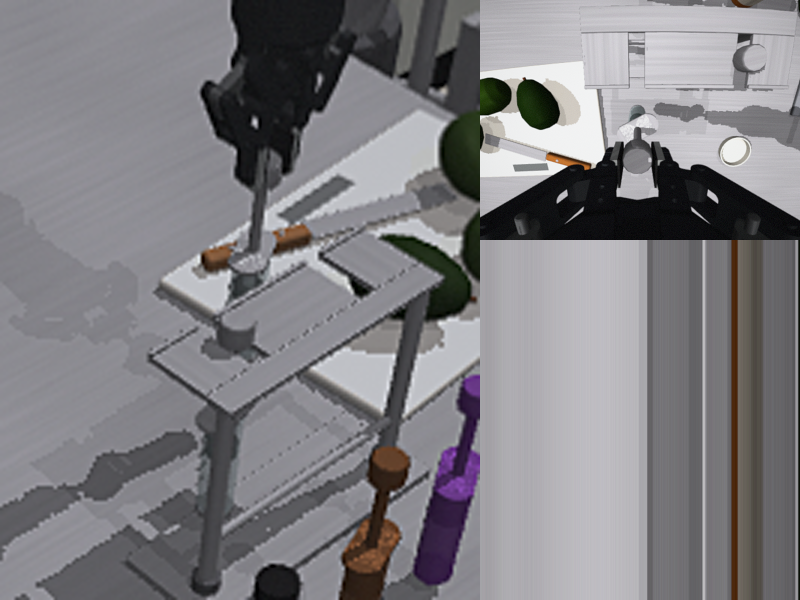

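The syringe is held and hangs drawn out, and the other one is still on the rail. I need the flange's yaw, so I'll enlarge both views of it.

Run:
```python
import cv2,numpy as np
w=cv2.imread("pics/w2.png");s=cv2.imread("pics/s2.png")
a=cv2.resize(w[200:300,250:383],(480,361),interpolation=cv2.INTER_CUBIC) # 3.61x
a=cv2.resize(w[195:295,260:360],(500,500),interpolation=cv2.INTER_CUBIC) #5x
b=cv2.resize(s[110:170,400:460],(300,300),interpolation=cv2.INTER_CUBIC) #5x
cv2.imwrite("pics/c5.png",np.hstack([a,np.vstack([b,np.zeros((200,300,3),np.uint8)])]))
```

```text
(no output)
```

View pics/c5.png

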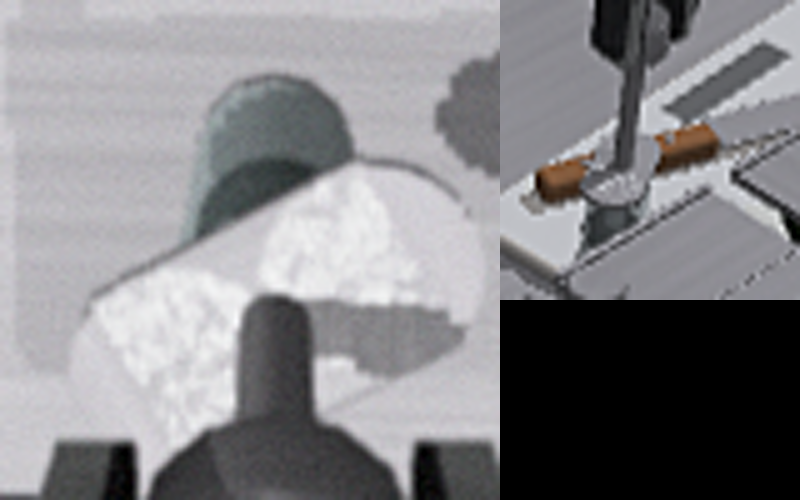

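The far straight edge of the flange runs from (278,255) to (330,227.6) in the wrist image, so it is clearly turned. The rod enters it near (315,256).

Run:
```python
from h import *
np.set_printoptions(precision=4,suppress=True)
P=pose();C=lambda x,y:(260+x/5,195+y/5);z=P[0][2]-.066-.072
e=[onz("wrist",C(*p),z,P) for p in ((92,298),(220,232),(345,166))];r=onz("wrist",C(277,302),z,P);print(P[0],e,r)
d=e[0]-e[2];yaw=np.arctan2(-d[0],d[1]);n=np.array([np.cos(yaw),np.sin(yaw)]);print("flange yaw",yaw,"dist edge->rod",(e[1]-r)[:2]@n, "rod rel tcp",r-P[0])
print("near edge",[onz("wrist",C(*p),z,P) for p in ((400,375),(330,415))])
ends=[onz("wrist",C(*p),z,P) for p in ((72,365),(485,260))];print(ends)
for a in (-.014-yaw+.03, ): print("tool yaw needed",a)
for dy in (0,np.pi):
  for p in ((.437,-.042,.3),(.507,-.042,.285)): print(arm.ik(p,q(-.014-yaw+.03+dy)))
```

```text
[0.4759 0.3719 0.3121] [array([0.4765, 0.3948, 0.1741]), array([0.4855, 0.379 , 0.1741]), array([0.4943, 0.3639, 0.1741])] [0.4766 0.3717 0.1741]
flange yaw 0.5235987053789848 dist edge->rod 0.011325793351988115 rod rel tcp [ 0.0007 -0.0003 -0.138 ]
near edge [array([0.4674, 0.3558, 0.1741]), array([0.4617, 0.3645, 0.1741])]
[array([0.4675, 0.3973, 0.1741]), array([0.4828, 0.346 , 0.1741])]
tool yaw needed -0.5075987053789848
[ 0.5603  0.3624 -0.6894  1.9898  0.2947  0.8888 -2.3638]
[ 0.498   0.4929 -0.6773  1.8389  0.3757  0.9411 -2.4251]
[ 0.831   0.5077 -1.1452  1.9837  0.5515  1.0069  0.4842]
[ 0.7425  0.6605 -1.1481  1.8326  0.6759  1.1068  0.4081]
```

Flange yaw is 0.524, so the tool has to turn to about −0.51 at the fork. Next I'll carry the syringe to just in front of the fork and look again.

```bash
cat >> h.py <<'E'
TY=-.508; OFF=-.003*np.array([np.cos(TY),np.sin(TY),0])   # syringe axis relative to TCP
E
python3 - <<'E'
from h import *
np.set_printoptions(precision=4,suppress=True)
t=arm.read_time(); tgt=np.array([.432,-.042,.300])-OFF
arm.line_to(tgt,.2,q(TY)); arm.pause(.2)
P=pose();w=snapshot("wrist");np.save("w3.npy",np.r_[P[0],P[1]]);cv2.imwrite("pics/w3.png",w);cv2.imwrite("pics/s3.png",snapshot("scene"))
print(P,arm.read_time()-t,arm.read_time(),arm.read_opening())
E
```

```text
(array([ 0.4347, -0.043 ,  0.3   ]), array([ 0.968 , -0.2508,  0.    , -0.0001])) 2.5416999999999996 9.825 0.28697570107205206
```

View pics/w3.png

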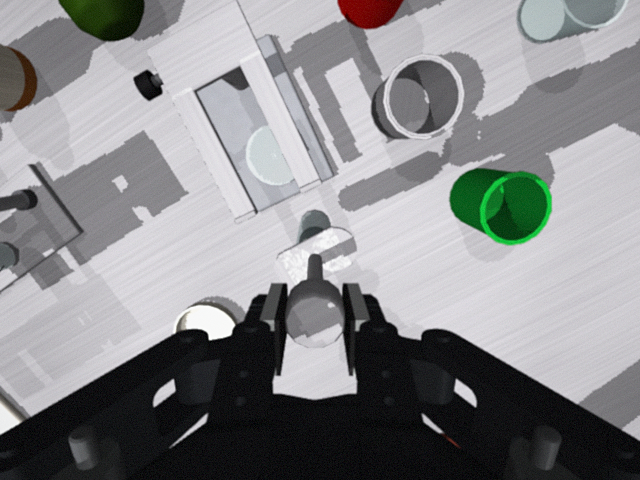

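The fork is ahead, with prong tips near (247,217) and (308,185) and inner edges roughly (197,93)→(257,212) and (241,73)→(300,190). The flange is at about (315,250). I'll get the edges from intensity profiles.

```bash
python3 - <<'E'
from h import *
np.set_printoptions(precision=4,suppress=True)
a=np.load("w3.npy");P=(a[:3],a[3:]);g=cv2.cvtColor(cv2.imread("pics/w3.png"),cv2.COLOR_BGR2GRAY)
for y in (110,130,150,165,180):
    r=g[y-0,190:345].astype(int); ;
E
python3 - <<'E'
from h import *
np.set_printoptions(precision=4,suppress=True,linewidth=200)
a=np.load("w3.npy");P=(a[:3],a[3:]);g=cv2.GaussianBlur(cv2.cvtColor(cv2.imread("pics/w3.png"),cv2.COLOR_BGR2GRAY),(3,3),0).astype(int)
# profile along world y on z=.132 at several x: project back
c=camera_info("wrist");T=np.array(c["T_tool_cam"]);K=np.array([[c["fx"],0,c["cx"]],[0,c["fy"],c["cy"]],[0,0,1]])
M=np.eye(4);M[:3,:3]=Rot.from_quat(P[1]).as_matrix();M[:3,3]=P[0];W=np.linalg.inv(M@T)
def proj(X): return cv2.projectPoints(np.array(X,float),cv2.Rodrigues(W[:3,:3])[0],W[:3,3],K,np.array(c["dist_coeffs"]))[0][:,0]
ys=np.arange(-.08,0,.001)
for x in (.485,.5,.515,.53,.545):
    v=[g[int(round(b)),int(round(a_))] for a_,b in proj([[x,y,.132] for y in ys])];d=np.diff(v)
    print(x,[(round(ys[i],3),d[i]) for i in range(len(d)) if abs(d[i])>18])
xs=np.arange(.45,.6,.001)
for y in (-.072,-.067,-.042,-.017,-.012):
    v=[g[int(round(b)),int(round(a_))] for a_,b in proj([[x,y,.132] for x in xs])];d=np.diff(v)
    print(y,[(round(xs[i],3),d[i]) for i in range(len(d)) if abs(d[i])>18])
z=P[0][2]-.138
e=[onz("wrist",p,z,P) for p in ((280,258),(300,244),(322,231))];print(e, np.arctan2(-(e[0]-e[2])[0],(e[0]-e[2])[1]), onz("wrist",(316,256),z,P))
E
```

```text
0.485 [(np.float64(-0.078), np.int64(43)), (np.float64(-0.077), np.int64(27)), (np.float64(-0.069), np.int64(40)), (np.float64(-0.039), np.int64(-23)), (np.float64(-0.022), np.int64(-36)), (np.float64(-0.021), np.int64(-55)), (np.float64(-0.02), np.int64(62)), (np.float64(-0.019), np.int64(51))]
0.5 [(np.float64(-0.079), np.int64(40)), (np.float64(-0.072), np.int64(-35)), (np.float64(-0.071), np.int64(19)), (np.float64(-0.07), np.int64(58)), (np.float64(-0.03), np.int64(-22)), (np.float64(-0.023), np.int64(-26)), (np.float64(-0.022), np.int64(-57)), (np.float64(-0.021), np.int64(39)), (np.float64(-0.02), np.int64(62))]
0.515 [(np.float64(-0.08), np.int64(37)), (np.float64(-0.071), np.int64(41)), (np.float64(-0.07), np.int64(20)), (np.float64(-0.037), np.int64(-28)), (np.float64(-0.024), np.int64(-26)), (np.float64(-0.023), np.int64(-47)), (np.float64(-0.022), np.int64(83)), (np.float64(-0.021), np.int64(41))]
0.53 [(np.float64(-0.074), np.int64(-22)), (np.float64(-0.072), np.int64(35)), (np.float64(-0.071), np.int64(26)), (np.float64(-0.057), np.int64(-27)), (np.float64(-0.025), np.i
[... 852 characters left out ...]
np.int64(-36)), (np.float64(0.473), np.int64(20)), (np.float64(0.482), np.int64(32)), (np.float64(0.519), np.int64(-21)), (np.float64(0.558), np.int64(-26)), (np.float64(0.559), np.int64(-66)), (np.float64(0.56), np.int64(44)), (np.float64(0.561), np.int64(54))]
-0.017 [(np.float64(0.472), np.int64(-21)), (np.float64(0.475), np.int64(-25)), (np.float64(0.477), np.int64(43))]
-0.012 [(np.float64(0.477), np.int64(24))]
[array([ 0.4443, -0.0236,  0.162 ]), array([ 0.4461, -0.039 ,  0.162 ]), array([ 0.4468, -0.0549,  0.162 ])] 0.07854565636347151 [ 0.4345 -0.0439  0.162 ]  File "<stdin>", line 5
    r=g[y-0,190:345].astype(int); ; 
                                  ^
SyntaxError: invalid syntax
```

Run:
```python
import cv2,numpy as np
w=cv2.imread("pics/w3.png");s=cv2.imread("pics/s3.png")
a=cv2.resize(w[170:270,225:345],(600,500),interpolation=cv2.INTER_CUBIC)
b=cv2.resize(s[220:300,240:280],(200,400),interpolation=cv2.INTER_CUBIC)
cv2.imwrite("pics/c6.png",np.hstack([a,np.vstack([b,np.zeros((100,200,3),np.uint8)])]))
```

```text
(no output)
```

View pics/c6.png

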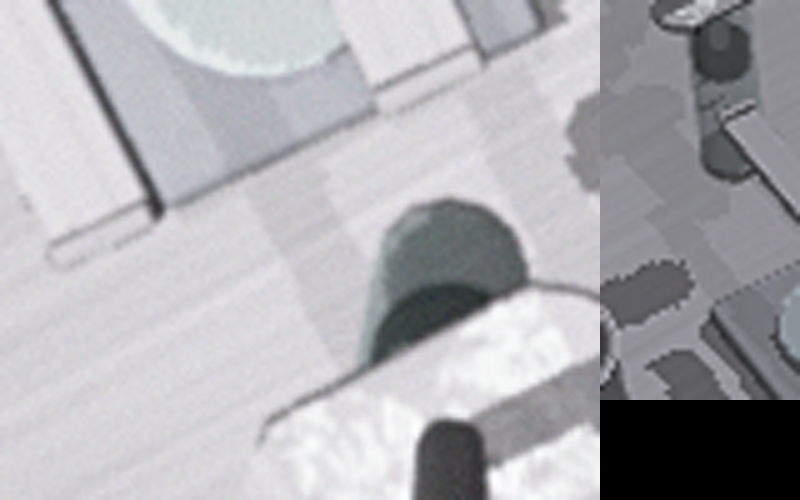

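This crop gives clean corners: the prongs' inner front corners at crop (150,203) and (374,97), the outer ones at (50,244) and (480,46), and the flange edge from (270,415) to (525,285).

Run:
```python
from h import *
np.set_printoptions(precision=4,suppress=True)
a=np.load("w3.npy");P=(a[:3],a[3:]);C=lambda x,y:(225+x/5,170+y/5)
for nm,p in dict(Lin=(150,203),Rin=(374,97),Lout=(50,244),Rout=(480,46),Lin_back=(52,0),Rin_back=(335,5)).items(): print(nm,onz("wrist",C(*p),.135 if 'b' not in nm else .132,P))
z=P[0][2]-.138
e=[onz("wrist",C(*p),z,P) for p in ((270,415),(400,348),(525,285))];d=e[0]-e[2];y=np.arctan2(-d[0],d[1]);print(e,y)
r=onz("wrist",C(450,422),z,P);print(r,(e[1]-r)[:2]@[np.cos(y),np.sin(y)])
```

```text
Lin [ 0.4756 -0.0192  0.135 ]
Rin [ 0.4733 -0.0531  0.135 ]
Lout [ 0.4775 -0.0041  0.135 ]
Rout [ 0.4723 -0.0688  0.135 ]
Lin_back [ 0.5055 -0.0214  0.132 ]
Rin_back [ 0.4863 -0.0543  0.132 ]
[array([ 0.4474, -0.0247,  0.162 ]), array([ 0.4471, -0.0431,  0.162 ]), array([ 0.4466, -0.0604,  0.162 ])] -0.023162118632717672
[ 0.4357 -0.0439  0.162 ] 0.011332448757915696
```

The mouth measures 33.9 mm as it should. Stand yaw is −0.07 and flange yaw −0.023. I'll correct both, insert along the fork's axis with force checks, then lower.

```bash
sed -i 's/^TY=-.508/TY=-.555/' h.py
cat >> h.py <<'E'
SY=-.07
def fk(x,z): return np.array([x,-.0364+SY*(x-.4745),z])-OFF
E
python3 - <<'E'
from h import *
np.set_printoptions(precision=3,suppress=True)
t=arm.read_time()
arm.line_to(fk(.432,.287),.1,q(TY)); arm.pause(.2); f0=np.array(arm.read_ft_force())
ok=True
for x in (.455,.47,.482,.495,.508):
    arm.line_to(fk(x,.287),.07); f=np.array(arm.read_ft_force())-f0; print(x,f)
    if np.hypot(f[0],f[1])>4: ok=False;break
if ok:
    for z in (.280,.277,.275,.2735,.2725):
        arm.line_to(fk(.508,z),.04); arm.pause(.05); print(z,np.array(arm.read_ft_force())-f0)
print(arm.read_time(),arm.read_time()-t,arm.read_opening(),pose()[0])
s=snapshot("scene");cv2.imwrite("pics/s4.png",s)
E
```

```text
0.455 [ 0.188 -0.475 -0.463]
0.47 [-0.894  0.853  0.037]
0.482 [-1.577  0.3   -1.039]
0.495 [ 0.003  0.068 -0.229]
0.508 [-0.107 -0.006  0.528]
0.28 [-0.055  0.349 -0.193]
0.277 [-0.268  0.56   0.587]
0.275 [ 0.2    0.574 -0.259]
0.2735 [-0.393 -0.004  0.832]
0.2725 [-0.617  0.14   1.221]
13.75 3.9250000000000007 0.28201477313762224 [ 0.511 -0.04   0.273]
```

```bash
cat >> h.py <<'E'
def fz(n=8):
    v=[]
    for _ in range(n): v.append(arm.read_ft_force()); arm.pause(.02)
    return np.mean(v,0)
E
python3 - <<'E'
from h import *
np.set_printoptions(precision=3,suppress=True)
f1=fz(); arm.line_to(fk(.508,.2695),.04); f2=fz(); print(f1,f2)
arm.move_gripper(.6); print(fz(4),arm.read_opening())
s=snapshot("scene");cv2.imwrite("pics/s5.png",s); print(arm.read_time())
a=cv2.imread("pics/s4.png");d=cv2.absdiff(a,s).max(2)>40;ys,xs=np.nonzero(d);print(len(xs),xs.min(),xs.max(),ys.min(),ys.max())
# where would the flange/nozzle/knob be in scene
c=camera_info("scene");K=np.array([[c["fx"],0,c["cx"]],[0,c["fy"],c["cy"]],[0,0,1]])
pr=lambda X:cv2.projectPoints(np.array(X,float),cv2.Rodrigues(np.array(c["R"]))[0],np.array(c["t"]),K,np.array(c["dist_coeffs"]))[0][:,0]
b=fk(.508,0)+OFF; print(pr([b+[0,0,z] for z in (.02,.132,.136,.2035)]))
# changed pixels below the fork (barrel) would betray a slip
m=d.copy();m[:230]=0;ys,xs=np.nonzero(m);print(len(xs),np.c_[xs,ys][:40].tolist())
E
```

```text
[ 0.445  0.186 -0.352] [ 0.21   0.025 -1.223]
[ 0.151  0.171 -0.105] 0.5985681371701056
14.8083
2042 1 318 0 395
[[289.254 281.632]
 [286.026 246.105]
 [285.902 244.747]
 [283.724 220.802]]
198 [[47, 232], [46, 233], [42, 236], [86, 236], [87, 236], [41, 237], [85, 237], [36, 241], [35, 242], [294, 244], [31, 245], [76, 245], [283, 245], [276, 246], [279, 246], [282, 246], [278, 247], [290, 247], [295, 247], [72, 248], [291, 248], [71, 249], [272, 249], [283, 250], [284, 250], [23, 251], [279, 251], [22, 252], [67, 252], [277, 252], [278, 252], [279, 252], [280, 252], [281, 252], [21, 253], [275, 253], [276, 253], [277, 253], [278, 253], [279, 253]]
```

The syringe was released at the fork. The push itself will check that it hangs properly: with tips on the knob, a good stop should come at TCP ≈ 0.231 and a stiff one from ≈ 0.246 down, and a fallen syringe would read about 20 mm lower.

Run:
```python
from h import *
np.set_printoptions(precision=3,suppress=True)
ax=np.array([.508,-.0387,0]); t0=arm.read_time()
P=pose()[0]
arm.line_to(P+[0,0,.06],.15)
arm.move_gripper(0.0,20)
arm.line_to(ax+[0,0,.320],.15,q(SY+np.pi/2)); arm.pause(.15); f0=fz(10); print("f0",f0,pose()[0],arm.read_time()-t0)
arm.line_to(ax+[0,0,.292],.1)
for z in (.288,.284,.276,.265,.256,.250):
    arm.line_to(ax+[0,0,z],.05); f=fz(4)-f0; print(z,f)
    if f[2]>3.5: f=fz(8)-f0; print("re",f)
    if f[2]>3.5: break
else:
    while z>.229:
        z-=.001; arm.line_to(ax+[0,0,z],.03); f=fz(3)-f0; print(round(z,4),f)
        if f[2]>2.5:
            f=fz(6)-f0; print("re",f)
            if f[2]>2.5: break
print(pose()[0],arm.read_time())
```

```text
f0 [-0.14  -0.184 -0.12 ] [ 0.508 -0.039  0.32 ] 3.6167000000000016
0.288 [ 0.205 -0.254  0.231]
0.284 [ 0.186  0.322 -0.346]
0.276 [-0.16   0.313  0.1  ]
0.265 [ 0.238  0.063 -0.218]
0.256 [0.19  0.48  0.532]
0.25 [0.235 0.348 0.143]
0.249 [-0.096 -0.19   0.056]
0.248 [ 0.268 -0.341 -0.11 ]
0.247 [0.038 0.495 0.344]
0.246 [ 0.335  0.248 -0.267]
0.245 [ 0.214 -0.066 -0.026]
0.244 [0.479 0.414 0.074]
0.243 [-0.074  0.293  0.124]
0.242 [0.114 0.528 0.118]
0.241 [-0.392  0.744  0.362]
0.24 [-0.247  0.288  0.278]
0.239 [0.687 0.597 0.098]
0.238 [-0.249 -0.076  0.337]
0.237 [ 0.103 -0.224  0.221]
0.236 [-0.04  -0.249  0.267]
0.235 [-0.253  0.069  0.104]
0.234 [-0.037 -0.066  0.426]
0.233 [ 0.245 -0.435  0.438]
0.232 [0.256 0.418 0.135]
0.231 [ 0.346  0.064 -0.514]
0.23 [-1.509 -0.618  5.196]
re [-1.356 -0.428  5.502]
[ 0.508 -0.039  0.231] 27.1333
```

The plunger ran freely past the stiff onset (0.246) and stopped hard at TCP 0.2305, where home is expected at 0.231. The syringe is good and hangs properly, so it goes in the square canister. I'll take it by the barrel just under the flange.

Run:
```python
from h import *
np.set_printoptions(precision=3,suppress=True)
ax=np.array([.508,-.0387,0]); t0=arm.read_time()
arm.line_to(ax+[0,0,.265],.1)
arm.move_gripper(.66); f0=fz(5)
arm.line_to(ax+[0,0,.205],.12); print(fz(2)-f0)
for z in (.19,.176):
    arm.line_to(ax+[0,0,z],.06); f=fz(3)-f0; print(z,f)
    assert np.abs(f).max()<4
arm.move_gripper(0.0,35); arm.pause(.1); print("grip",arm.read_opening(),arm.read_finger_force(),fz(4)-f0)
arm.line_to(ax+[0,0,.186],.04); arm.pause(.1); print("lift",arm.read_opening(),fz(6)-f0)
cv2.imwrite("pics/s6.png",snapshot("scene")); print(pose()[0],arm.read_time())
for p in ((.639,-.303,.30),(.639,-.303,.16)): print(arm.ik(p,q(1.29)),arm.ik(p,q(1.29,.1)))
```

```text
[0.678 0.038 0.338]
0.19 [ 0.51  -0.28  -0.206]
0.176 [ 0.091 -0.273  0.189]
grip 0.3262891821265739 34.66390259738546 [ 0.209 -0.162  1.867]
lift 0.320243424285792 [ 0.145 -0.505 -1.526]
[ 0.508 -0.039  0.186] 31.0333
[ 0.839  0.881 -0.984  1.216  0.711  1.391 -0.358] [ 0.799  0.864 -0.946  1.23   0.776  1.405 -0.395]
[ 0.841  1.018 -0.93   1.364  0.834  1.171 -0.459] [ 0.794  0.997 -0.881  1.377  0.89   1.185 -0.511]
```

Opening 0.32 fits the 28 mm barrel, and the full weight is carried. Now to the square canister.

Run:
```python
from h import *
np.set_printoptions(precision=3,suppress=True)
ax=np.array([.508,-.0387,0]); c=np.array([.639,-.303,0]); Y=1.29
arm.line_to(ax+[0,0,.305],.12); arm.line_to(c+[0,0,.305],.15,q(Y)); arm.pause(.15); f0=fz(6); print(f0,arm.read_opening(),arm.read_time())
arm.line_to(c+[0,0,.19],.1); f=fz(4)-f0; print(f,arm.read_time())
assert np.abs(f).max()<5
def tp(h,t): # nozzle tip h above bench, tilt t
    qq=q(Y,t); return c+[0,0,h]-.156*Rot.from_quat(qq).apply([0,0,1]),qq
p,qq=tp(.014,.1); arm.line_to(p,.06,qq); print(fz(3)-f0)
h=.014
while h>-.002:
    h-=.0015; p,_=tp(h,.1); arm.line_to(p,.03); f=fz(3)-f0; print(round(h,4),f)
    if f[2]>2 : break
print(pose()[0],arm.read_opening(),arm.read_time())
cv2.imwrite("pics/s7.png",snapshot("scene"));cv2.imwrite("pics/t7.png",snapshot("top"))
```

```text
[ 0.17  -0.064 -1.866] 0.32130256745605973 34.5417
[ 0.061  0.359 -0.353] 35.9083
[-0.266 -0.292  0.478]
0.0125 [-0.078  0.053  0.484]
0.011 [-0.26   0.28  -0.042]
0.0095 [-0.484  0.259  0.533]
0.008 [-0.07   0.018 -0.227]
0.0065 [-0.517  0.734  0.007]
0.005 [-0.656 -0.522  0.07 ]
0.0035 [0.21  0.628 1.057]
0.002 [-1.519  0.198  6.498]
[ 0.644 -0.288  0.159] 0.32083679239013635 38.9417
```

The nozzle touched the floor at 3 mm, exactly as expected. Release gently and retreat.

Run:
```python
from h import *
np.set_printoptions(precision=3,suppress=True)
P,Q=pose(); arm.line_to(P+[0,0,.0015],.03); f0=fz(4); print(f0)
for o in (.36,.45,.6,.95): arm.move_gripper(o); arm.pause(.1)
print(fz(4)); P=pose()[0]; up=-Rot.from_quat(Q).apply([0,0,1])
for d in (.02,.05,.1): arm.line_to(P+up*d,.08); print(d,fz(3))
arm.line_to(P+[0,0,.2],.15,q(1.29))
arm.line_to(np.array([.5,-.42,.36]),.2); arm.pause(.3)
cv2.imwrite("pics/s8.png",snapshot("scene"));cv2.imwrite("pics/t8.png",snapshot("top")); print(arm.read_time())
a0,a1=cv2.imread("pics/top0.png"),cv2.imread("pics/t8.png")
def blobs(a,b):
    m=(cv2.absdiff(a,b).max(2)>30).astype(np.uint8);m=cv2.morphologyEx(m,cv2.MORPH_CLOSE,np.ones((5,5)))
    n,_,st,ce=cv2.connectedComponentsWithStats(m)
    return [(st[i,:5].tolist(),ce[i].round(0).tolist()) for i in range(1,n) if st[i,4]>15]
print("top",blobs(a0,a1)); print("scene",blobs(cv2.imread("pics/scene0.png"),cv2.imread("pics/s8.png")))
c=camera_info("scene");
def pr(n,X):
    c=camera_info(n);K=np.array([[c["fx"],0,c["cx"]],[0,c["fy"],c["cy"]],[0,0,1]])
    return cv2.projectPoints(np.array(X,float),cv2.Rodrigues(np.array(c["R"]))[0],np.array(c["t"]),K,np.array(c["dist_coeffs"]))[0][:,0]
X=[[.639,-.303,.003],[.642,-.29,.115],[.642,-.285,.14]];print(pr("scene",X),pr("top",X))
```

```text
[-0.235  0.286 -2.089]
[-0.128  0.334 -0.133]
0.02 [-0.063 -0.505 -0.221]
0.05 [ 0.258  0.682 -0.042]
0.1 [-0.068  0.136  0.082]
45.1833
top [([429, 196, 23, 21, 232], [440.0, 203.0]), ([417, 206, 223, 274, 19746], [596.0, 339.0]), ([146, 224, 15, 14, 130], [153.0, 231.0]), ([168, 243, 34, 8, 138], [190.0, 247.0])]
scene [([0, 0, 172, 86, 5783], [76.0, 30.0]), ([187, 59, 13, 14, 95], [195.0, 64.0]), ([173, 69, 12, 38, 208], [177.0, 87.0]), ([0, 70, 112, 239, 10156], [35.0, 196.0]), ([444, 143, 18, 16, 140], [452.0, 152.0]), ([418, 173, 40, 57, 593], [441.0, 202.0]), ([203, 352, 32, 21, 324], [221.0, 361.0]), ([193, 382, 3, 11, 16], [194.0, 388.0]), ([5, 395, 15, 15, 94], [11.0, 402.0]), ([168, 420, 4, 9, 21], [170.0, 425.0]), ([0, 461, 12, 13, 82], [5.0, 467.0])]
[[215.011 398.891]
 [212.907 363.838]
 [213.259 354.371]] [[437.532 215.438]
 [443.321 205.665]
 [443.863 203.512]]
```

The differences against the first images are what I expected. The left syringe is gone from the rail, and a syringe with its knob low (home) stands in the square canister at scene (221,361). The stand, the other syringe and the bystanders haven't changed.

```bash
python3 -c "
from station import ticket; print(ticket.finish_job())"
```

```text
the job is handed in; nothing more can be done
None
```

The left-hand syringe's plunger ran fully home with no stiffening, so I put it nozzle down, plunger still home, in the square canister; the other is still on the rail, and I handed the job in at about 45 s.

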